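# Load the press nests with connector inserts by length

## Robot

A 7-joint arm with a two-finger parallel gripper is mounted at the origin on the work surface. World frame = base frame: x ahead of the robot, y to its left, z up, the work surface at z = 0. Lengths are in m, angles in rad, forces in N, time in s.
With the tool pointing down it reaches from about 0.425 to 0.925 m from the base axis. Payload 6.8 kg.
Tool frame: the origin (TCP) lies on the front face of the gripper's body, between the roots of the fingers; the fingertips stand 80 mm ahead of it and the grasp point (between the pads) lies 61 mm ahead of it; z points along the fingers, x is the direction in which the jaws open and shut, and the axes are right-handed (so a half turn about z gives the same grasp; the last joint's range is limited). The gripper opens to 88 mm and grips with 3 to 60 N. Pads are 20 mm wide; open, the fingers measure 115 mm over their backs; the gripper's body (75 mm by 178 mm) begins 61 mm behind the grasp point.
Start: joints at [-1.275, 0.477, 0.022, 1.555, -0.011, 1.109, -0.083], TCP at [0.265, 0.621, 0.303] pointing down, gripper open.
Joint ranges: [-2.96, 2.96], [-0.34, 2.1], [-1.41, 1.46], [0.24, 2.44], [-1.37, 4.51], [0.17, 1.92], [-2.96, 2.96]. Speed limits (rad/s): [2.39, 2.39, 3.14, 3.14, 3.14, 3.14, 3.14].

## Interface

Orientations are given as a 3x3 rotation matrix whose columns are the frame's x, y, z axes.
In Python, from workcell import robot, optics, spotter gives the robot as it stands. The module is installed in compiled form; this text tells all that it offers.
- The arm moves only by the tool step_arm, never from a script. Its argument "series" is a list of rows, each a list of 7 numbers: the shift along the tool's x, y, z in m, then the turn, a rotation vector about the tool's x, y, z in degrees, then the gripper's target within -1 to 1 (shut at 1, half-way at 0, fully open at -1). A call has exactly 8 rows; each row is the pose to reach, as a shift and turn from the pose measured when the call began, along the tool's axes at that moment; what a row does not reach only later rows make up. A row lasts 1/10 s, in which the tool goes at most 50 mm and 8.59 degrees, less where a joint would pass 70% of its speed; a pose out of reach is approached as far as the arm can. A call with a gripper value outside its range is refused whole. The fingers move at their own pace and stop on an object; the grip force is fixed at half the most. Time passes only in rows, so rows that repeat a pose let the fingers close, or fill a call up. It gives the time, the measured TCP pose, the force and the opening at its end, in the units of the state.
- robot.get_obs(): the state, without advancing time (a new reading comes with each control period).
- optics.camera(name): name is "scene" or "top" or "wrist"; returns (picture, depth): 420x560x3 uint8, blue, green, red; 420x560 float32, m along the optical axis (not along the pixel's ray), 0 where there is no reading.
- optics.camera_info(name): a dict with "fx", "fy", "cx", "cy" (pixels), "R" (3x3) and "t" (3): a world point X has camera coordinates R X + t. Camera axes: x right, y down, z forward; pixel columns grow to the right and rows downward; lengths in m; the calibration is good to about 2 mm. A picture is of the moment at which its call begins: read the wrist's pose just before it. camera_info takes no time and is no camera call; for the wrist camera it gives the pose at the moment of the call.
- robot.sign_off(): hands the job in, once; it reports no verdict.
Trained networks look in the newest picture that a camera, given by its name, has taken for a name from the list of things; names that differ only in an ending like _2 or _b are one class to them, and where a whole thing is asked for, a point or a joint stands for the part that bears it (a point fixed in the world has none). Each returns a list of dicts, best first, with "p" (0 to 1); they miss things now and then, are a little off and sometimes report something else, mostly with a low value. They report only what shows in the picture. A call takes as long as a camera call. They do not tell look-alikes from the thing itself.
- spotter.silhouettes(camera, query): "region" (420x560 bool, what is visible of it) and "location" ([column, row] in pixels, amid what is visible of it).
The state is a dict: "clock": time; "q": joint angles; "qd": joint speeds; "effort": joint torques, N m; "tool_pos": TCP position; "ee_rot": TCP orientation; "wrist_force": force on the tool from outside, world axes, zero at the start; "moment": the same for the moment, N m; "grip_width": finger opening in m.
Only numpy, scipy, OpenCV 4.12 (cv2) and the standard library are available. Lean on these libraries where they do the work, as an engineer would, in place of code of your own. Each camera call takes 0.05 s, during which the arm holds its last target.

## Task

Load the three press nests: take the three rectangular orange connector inserts one after another and set each upright and flat into the nest made for its length (shortest into shortest, middle into middle, longest into longest), lying lengthwise in the pocket. Set them down gently rather than dropping them, and leave the round orange caps, the screwdriver and the dish of pins where they are.

Things in the scene. Friction and masses are not known exactly. Their poses are not given: they have to be found in the camera images.
- insert_short: The short connector insert, loose: an orange plastic block 40 mm long x 30 mm wide x 34 mm high, standing upright on the bench, with 2 rows of 2 open wells in its top (brass pins inside). Rigid, 35 g give or take a third; its long sides are flat and can be gripped across the 30 mm width. Origin: centre of its underside; x axis along its length, y across its width, z up. The two ends are alike.
- insert_medium: The medium connector insert, loose: an orange plastic block 62 mm long x 30 mm wide x 34 mm high, standing upright on the bench, with 2 rows of 3 open wells in its top (brass pins inside). Rigid, 50 g give or take a third; its long sides are flat and can be gripped across the 30 mm width. Origin: centre of its underside; x axis along its length, y across its width, z up. The two ends are alike.
- insert_long: The long connector insert, loose: an orange plastic block 84 mm long x 30 mm wide x 34 mm high, standing upright on the bench, with 2 rows of 4 open wells in its top (brass pins inside). Rigid, 65 g give or take a third; its long sides are flat and can be gripped across the 30 mm width. Origin: centre of its underside; x axis along its length, y across its width, z up. The two ends are alike.
- nest_short: The short press nest, fixed to the bench: aluminium base plate 86 x 56 x 5 mm thick with a low steel rim 5 mm thick whose top is 11 mm above the bench. The pocket inside the rim is 56 x 46 mm, 6 mm deep, its floor 5 mm above the bench; 8 mm to spare all round the short insert. Origin: centre of the underside, below the pocket's centre; x axis along the pocket's length, z up.
- nest_medium: The medium press nest, fixed to the bench: aluminium base plate 108 x 56 x 5 mm thick with a low steel rim 5 mm thick whose top is 11 mm above the bench. The pocket inside the rim is 78 x 46 mm, 6 mm deep, its floor 5 mm above the bench; 8 mm to spare all round the medium insert. Origin: centre of the underside, below the pocket's centre; x axis along the pocket's length, z up.
- nest_long: The long press nest, fixed to the bench: aluminium base plate 130 x 56 x 5 mm thick with a low steel rim 5 mm thick whose top is 11 mm above the bench. The pocket inside the rim is 100 x 46 mm, 6 mm deep, its floor 5 mm above the bench; 8 mm to spare all round the long insert. Origin: centre of the underside, below the pocket's centre; x axis along the pocket's length, z up.
- cap_a: One of two alike round orange end caps, loose, 38 mm across the foot flange, 22 mm high. Not part of this job. Origin: centre of its underside, z up.
- cap_b: One of two alike round orange end caps, loose, 38 mm across the foot flange, 22 mm high. Not part of this job. Origin: centre of its underside, z up.
- driver: Screwdriver lying on the bench, loose, 190 mm long, 26 mm high, black handle; bystander. Origin: at bench height below the middle of its length; x axis along it.
- dish: Open steel dish of brass pins, loose, 90 x 70 x 25 mm high, 0.35 kg; bystander. Origin: centre of its underside.
Things that resemble listed ones, but are neither listed nor needed, are in the scene too. Leave any purple or white look-alike of the insert_short alone.

How it is judged:
At the end, for the whole second after the job is handed in: Each insert stands upright (within 0.1 rad) on the pocket floor of the nest of its own length, centre within 13 mm of the nest's centre, length in line with the pocket within 0.35 rad, released and at rest; caps, screwdriver and dish within 20 mm of where they started (horizontal distance between insert_short and nest_short below 0.013 m and z of insert_short in the frame of nest_short between 0.002 and 0.008 m and angle between each of insert_short, insert_medium, insert_long's own z axis and vertical below 0.1 rad and angle between the x axis of insert_short and the x axis of nest_short, either way round below 0.35 rad and linear speed of each of insert_short, insert_medium, insert_long below 0.01 m/s and horizontal distance between insert_medium and nest_medium below 0.013 m and z of insert_medium in the frame of nest_medium between 0.002 and 0.008 m and angle between the x axis of insert_medium and the x axis of nest_medium, either way round below 0.35 rad and horizontal distance between insert_long and nest_long below 0.013 m and z of insert_long in the frame of nest_long between 0.002 and 0.008 m and angle between the x axis of insert_long and the x axis of nest_long, either way round below 0.35 rad and distance of each of cap_a, cap_b, driver, dish from where it was at the start of the episode below 0.02 m); the robot touches nothing.
It fails at once if the short insert is dropped (let go while more than 35 mm above the bench) (height (world z) of insert_short above 0.035 m and contact force between insert_short and the fingers below 0.01 N).
It fails at once if the medium insert is dropped (let go while more than 35 mm above the bench) (height (world z) of insert_medium above 0.035 m and contact force between insert_medium and the fingers below 0.01 N).
It fails at once if the long insert is dropped (let go while more than 35 mm above the bench) (height (world z) of insert_long above 0.035 m and contact force between insert_long and the fingers below 0.01 N).
It fails at once if a round cap is moved by more than 20 mm (distance of any of cap_a, cap_b from where it was at the start of the episode above 0.02 m).
It fails at once if the screwdriver or the dish is moved by more than 20 mm (distance of any of driver, dish from where it was at the start of the episode above 0.02 m).
It also fails if it takes over 74 s, if anything falls off the work surface, if the arm or the gripper's body presses on something with over 40 N, if the wrist force passes 120 N, or if a joint passes its speed limit or range.

## Working session

There is one attempt and no reset: what is moved stays moved. The work goes in short steps, Python scripts to look and compute and a tool call to move; the robot and the scene stay as the last step left them, time stands still between calls to the robot, and variables do not carry over. Pictures are saved under pics/ and viewed, and the job is handed in when it is done.

Besides the shell and the picture viewer there is one more tool, called by a JSON object that holds its "name" and its "arguments", one argument or row to a line. step_arm: Moves the arm, as the interface text tells. Its arguments: {"type":"object","properties":{"series":{"type":"array"}},"required":["series"]}

```bash
mkdir -p pics; cat > h.py <<'E'
import numpy as np, cv2
from workcell import robot, optics, spotter
def shot(n,fn):
    im,d=optics.camera(n); cv2.imwrite('pics/'+fn+'.png',im); np.savez(''+fn+'.npz',im=im,d=d); return im,d
def world(n,d,info=None):
    c=info or optics.camera_info(n); R=np.array(c['R']);t=np.array(c['t'])
    v,u=np.mgrid[0:d.shape[0],0:d.shape[1]]
    P=np.stack([(u-c['cx'])/c['fx']*d,(v-c['cy'])/c['fy']*d,d],-1)
    return (P-t)@R
E
python3 - <<'E'
from h import *
for n in('scene','top'):
    im,d=shot(n,n+'0')
o=robot.get_obs(); print({k:np.round(v,3).tolist() for k,v in o.items()})
for n in('scene','top','wrist'):
    c=optics.camera_info(n); print(n,np.round(-np.array(c['R']).T@c['t'],3),np.round(c['R'],2).tolist(),c['fx'])
E
```

```text
{'clock': 0.1, 'q': [-1.275, 0.478, 0.022, 1.556, -0.012, 1.109, -0.083], 'qd': [0.001, -0.002, 0.0, -0.003, 0.001, 0.0, 0.002], 'effort': [0.005, -58.41, 1.54, -27.332, -0.054, 0.013, 0.0], 'tool_pos': [0.265, 0.62, 0.302], 'ee_rot': [[0.393, 0.92, -0.001], [0.92, -0.393, -0.001], [-0.002, 0.0, -1.0]], 'wrist_force': [-0.056, -0.303, -0.987], 'moment': [-0.001, 0.036, -0.024], 'grip_width': 0.088}
scene [ 1.372 -0.813  0.833] [[0.67, 0.74, 0.01], [0.42, -0.37, -0.83], [-0.61, 0.57, -0.56]] 484.4712834676434
top [0.382 0.01  1.077] [[0.01, -1.0, -0.01], [-0.99, -0.01, -0.12], [0.12, 0.01, -0.99]] 451.58020410992924
wrist [0.194 0.65  0.384] [[0.39, 0.92, -0.0], [0.88, -0.38, 0.28], [0.25, -0.11, -0.96]] 378.1102442992728
```

View pics/top0.png

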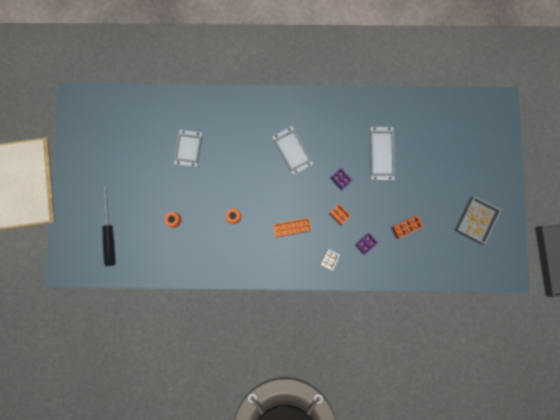

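View pics/scene0.png

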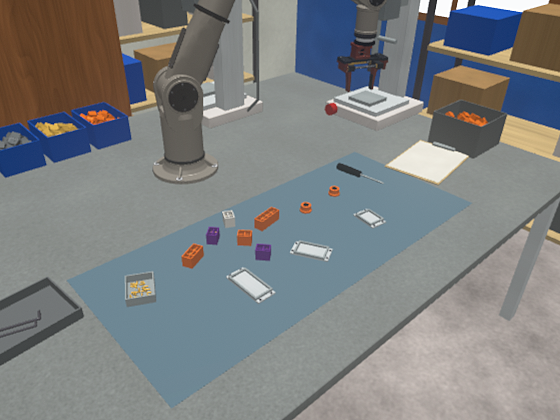

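```bash
python3 - <<'E'
from h import *
z=np.load('top0.npz'); im,d=z['im'],z['d']
c=optics.camera_info('top'); W=world('top',d,c)
print('bench z', np.median(W[180:200,220:260,2]), W[180:200,220:260,2].std(), np.median(W[100:110,480:500,2]))
hsv=cv2.cvtColor(im,cv2.COLOR_BGR2HSV)
big=cv2.resize(im[110:280,150:510],None,fx=2.2,fy=2.2,interpolation=cv2.INTER_CUBIC); cv2.imwrite('pics/topcrop.png',big)
def rays(m,zz):
    R=np.array(c['R']);t=np.array(c['t']);C=-R.T@t
    v,u=np.nonzero(m); D=np.stack([(u-c['cx'])/c['fx'],(v-c['cy'])/c['fy'],np.ones(len(u))],-1)@R
    return C+D*((zz-C[2])/D[:,2])[:,None]
def comps(m,zz,lab):
    n,l,s,ce=cv2.connectedComponentsWithStats(m.astype(np.uint8))
    for i in range(1,n):
        if s[i,4]<60: continue
        P=rays(l==i,zz); r=cv2.minAreaRect((P[:,:2]*1000).astype(np.float32))
        print(lab,np.round(ce[i]),s[i,4],'c',np.round(r[0]),'sz',np.round(r[1]),'ang',round(r[2],1),'zmax',np.round(np.percentile(W[l==i][:,2],[50,90]),3))
roi=np.zeros(im.shape[:2],bool); roi[88:288,60:520]=1
comps(roi&(hsv[...,0]<15)&(hsv[...,1]>150)&(hsv[...,2]>90),0.034,'orange')
comps(roi&(hsv[...,1]<60)&(hsv[...,2]>110),0.008,'grey')
for q in ('insert_short','insert_medium','insert_long','nest_short','nest_medium','nest_long','cap_a','driver','dish'):
    r=spotter.silhouettes('top',q)
    for e in r[:4]:
        zz=.011 if 'nest' in q else .034
        P=rays(e['region'],zz)
        if len(P)<5: continue
        k=cv2.minAreaRect((P[:,:2]*1000).astype(np.float32))
        print(q,round(e['p'],2),np.round(e['location']),e['region'].sum(),'c',np.round(k[0]),np.round(k[1]),round(k[2],1))
E
```

```text
bench z 0.0009509547906362695 0.08481984427721753 3.938391711414284e-05
orange [339. 214.] 178 c [ 490. -121.] sz [34. 27.] ang 45.1 zmax [0.024 0.033]
orange [233. 216.] 88 c [483. 126.] sz [28. 28.] ang 0.6 zmax [0.022 0.025]
orange [173. 219.] 112 c [474. 266.] sz [30. 30.] ang 2.1 zmax [0.022 0.025]
orange [407. 227.] 305 c [ 463. -277.] sz [27. 62.] ang 24.4 zmax [0.024 0.034]
orange [292. 227.] 375 c [459. -11.] sz [26. 78.] ang 11.0 zmax [0.013 0.032]
grey [278. 188.] 84283 c [563.   5.] sz [ 484. 1110.] ang 0.7 zmax [0.001 0.004]
grey [475. 220.] 558 c [ 482. -449.] sz [60. 81.] ang 62.9 zmax [0.003 0.023]
insert_short 0.8 [340. 213.] 268 c [ 491. -121.] [41. 35.] 45.1
insert_short 0.68 [232. 216.] 195 c [483. 125.] [33. 35.] 0.6
insert_short 0.59 [366. 242.] 272 c [ 424. -182.] [32. 45.] 41.6
insert_short 0.58 [330. 259.] 245 c [386. -97.] [32. 40.] 64.1
insert_medium 0.56 [406. 226.] 398 c [ 463. -276.] [31. 69.] 26.9
insert_long 0.96 [293. 226.] 494 c [459. -11.] [32. 84.] 10.1
nest_short 0.94 [190. 147.] 842 c [649. 241.] [59. 86.] 82.5
nest_medium 0.71 [290. 150.] 1011 c [646. -11.] [109.  57.] 29.2
nest_long 0.81 [383. 153.] 1231 c [ 642. -226.] [ 56. 129.] 89.3
cap_a 0.75 [232. 215.] 189 c [483. 125.] [33. 35.] 0.6
cap_a 0.7 [174. 220.] 206 c [474. 266.] [37. 34.] 46.4
driver 0.74 [109. 246.] 533 c [458. 416.] [183.  27.] 5.8
dish 0.57 [476. 222.] 1373 c [ 481. -439.] [79. 94.] 63.5
dish 0.46 [293. 226.] 478 c [460. -11.] [33. 84.] 11.9
```

View pics/topcrop.png

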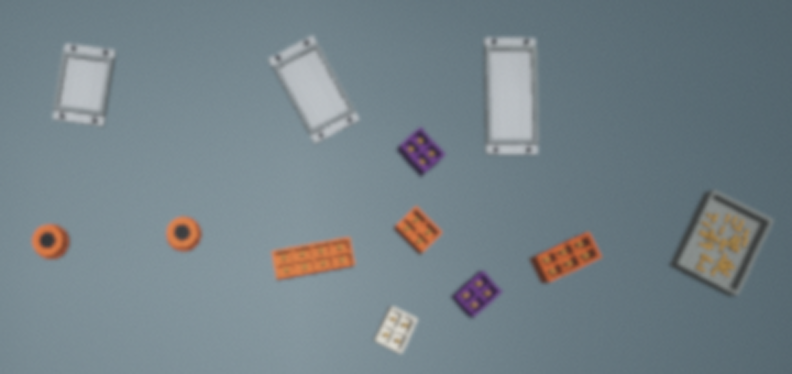

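Three rectangular orange blocks, in the full top picture: short (340,214), medium (408,226), long (293,228). The lookalikes are purple (341,179) and (367,243), and white (330,259). The round caps are at (173,219) and (233,216). The rectangular orange ones match by colour and length. I'll hover over the long insert first.

```bash
cat >> h.py <<'E'
from scipy.spatial.transform import Rotation as Rn
def to(x,y,z,phi):
    o=robot.get_obs(); R=np.array(o['ee_rot']); p=np.array(o['tool_pos'])
    a=np.deg2rad(phi); T=np.array([[np.cos(a),np.sin(a),0],[np.sin(a),-np.cos(a),0],[0,0,-1]])
    s=R.T@(np.array([x,y,z])-p); w=Rn.from_matrix(R.T@T).as_rotvec(degrees=True)
    print('t',o['clock'],'shift',np.round(s,4),'turn',np.round(w,1),'q',np.round(o['q'],2),'w',round(o['grip_width'],4),'F',np.round(o['wrist_force'],1),'p',np.round(p,4))
def rays(m,zz,c):
    R=np.array(c['R']);t=np.array(c['t']);C=-R.T@t
    v,u=np.nonzero(m) if isinstance(m,np.ndarray) else m
    D=np.stack([(u-c['cx'])/c['fx'],(v-c['cy'])/c['fy'],np.ones(len(u))],-1)@R
    return C+D*((zz-C[2])/D[:,2])[:,None]
def rect(P):
    k=cv2.minAreaRect((P[:,:2]*1000).astype(np.float32)); (w,h)=k[1]; a=k[2]+(90 if h>w else 0)
    return np.round(k[0],1),np.round(sorted(k[1]),1),round(a%180,1)
E
python3 -c "
from h import *
to(.459,-.011,.26,11)"
```

```text
t 0.55 shift [-0.5047  0.4264  0.0427] turn [ 0.   0.  55.9] q [-1.28  0.48  0.02  1.56 -0.01  1.11 -0.08] w 0.0879 F [-0.2 -0.1  0. ] p [0.2652 0.6207 0.3026]
```

{"name": "step_arm", "arguments": {
  "series": [
    [-0.02,0.04,0.01,0,0,4,-1],
    [-0.05,0.08,0.02,0,0,8,-1],
    [-0.085,0.12,0.03,0,0,12,-1],
    [-0.12,0.15,0.03,0,0,16,-1],
    [-0.16,0.18,0.03,0,0,20,-1],
    [-0.2,0.21,0.03,0,0,24,-1],
    [-0.235,0.24,0.03,0,0,28,-1],
    [-0.27,0.27,0.03,0,0,32,-1]
  ]
}}

```text
clock: 1.35
tool_pos: [0.4077, 0.2643, 0.273]
ee_rot: [[0.822, 0.569, 0.0], [0.569, -0.822, 0.001], [0.001, -0.0, -1.0]]
wrist_force: [-0.2, 0.9, -0.5]
grip_width: 0.0877
```

```bash
python3 -c "
from h import *
to(.459,-.011,.26,11)"
```

```text
t 1.35 shift [-0.1145  0.2556  0.0128] turn [-0.  -0.  23.7] q [-0.91  0.2   0.24  2.04 -0.06  0.91 -0.04] w 0.0877 F [-0.2  0.9 -0.5] p [0.4077 0.2643 0.273 ]
```

{"name": "step_arm", "arguments": {
  "series": [
    [-0.018,0.043,0.013,0,0,5,-0.2],
    [-0.036,0.085,0.013,0,0,10,-0.2],
    [-0.055,0.128,0.013,0,0,14,-0.2],
    [-0.073,0.17,0.013,0,0,18,-0.2],
    [-0.092,0.213,0.013,0,0,21,-0.2],
    [-0.1145,0.2555,0.013,0,0,23.7,-0.2],
    [-0.1145,0.2555,0.013,0,0,23.7,-0.2],
    [-0.1145,0.2555,0.013,0,0,23.7,-0.2]
  ]
}}

```text
clock: 2.15
tool_pos: [0.4591, -0.0117, 0.26]
ee_rot: [[0.982, 0.188, 0.001], [0.188, -0.982, 0.001], [0.001, -0.001, -1.0]]
wrist_force: [0.9, 0.8, 0.4]
grip_width: 0.0528
```

```bash
python3 - <<'E'
from h import *
to(.459,-.011,.26,11)
c=optics.camera_info('wrist'); im,d=shot('wrist','w1'); W=world('wrist',d,c)
hsv=cv2.cvtColor(im,cv2.COLOR_BGR2HSV)
m=(hsv[...,0]<15)&(hsv[...,1]>120)&(hsv[...,2]>60)
n,l,s,ce=cv2.connectedComponentsWithStats(m.astype(np.uint8))
for i in range(1,n):
    if s[i,4]<200: continue
    k=(l==i); t=k&(abs(W[...,2]-.033)<.004)
    print(np.round(ce[i]),s[i,4],'mask@34',rect(rays(k,.034,c)),'top pts',t.sum(), rect(W[t]) if t.sum()>50 else '', np.round(np.percentile(W[k][:,2],[10,50,90]),4))
E
```

```text
t 2.15 shift [ 0.0001 -0.0007  0.    ] turn [-0.  -0.1 -0.2] q [-0.54  0.18  0.49  2.12 -0.11  0.86  0.2 ] w 0.0528 F [0.9 0.8 0.4] p [ 0.4591 -0.0117  0.26  ]
[342.  27.] 1376 mask@34 (array([481.8, 121.3]), array([35. , 35.1]), 14.5) top pts 0  [0.0069 0.0218 0.0231]
[277. 190.] 3180 mask@34 (array([458.5, -12.2]), array([30. , 86.3]), 101.0) top pts 1489 (array([458.8, -13.4]), array([29.9, 84.3]), 100.9) [0.0033 0.0286 0.0346]
[287. 307.] 1889 mask@34 (array([ 487.8, -117.4]), array([44.3, 47.1]), 44.9) top pts 770 (array([ 490.6, -124.7]), array([31.4, 40.3]), 44.9) [0.0103 0.0267 0.0344]
[229. 408.] 745 mask@34 (array([ 451.9, -235.7]), array([30.5, 38.3]), 10.8) top pts 79 (array([ 450.7, -252.7]), array([ 6.6, 27.8]), 12.5) [0.0049 0.0167 0.0297]
```

View pics/w1.png

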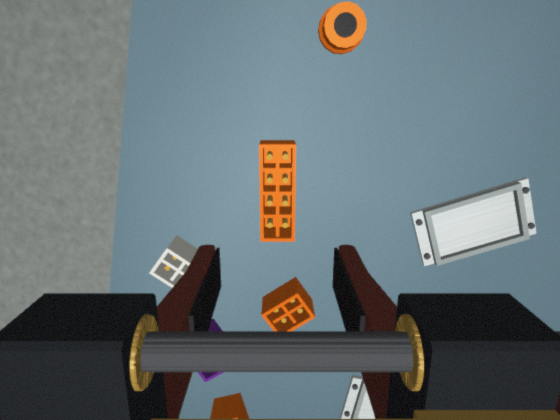

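The wrist picture shows an orange 2x4-well block at (277,190), measured 84 x 30 mm. That is the long insert, so I'm descending on it.

{"name": "step_arm", "arguments": {
  "series": [
    [-0.0005,0.001,0.04,0,0,0,-0.2],
    [-0.0005,0.001,0.08,0,0,0,-0.2],
    [-0.0005,0.001,0.115,0,0,0,-0.2],
    [-0.0005,0.001,0.14,0,0,0,-0.2],
    [-0.0005,0.001,0.158,0,0,0,-0.2],
    [-0.0005,0.001,0.168,0,0,0,-0.2],
    [-0.0005,0.001,0.168,0,0,0,-0.2],
    [-0.0005,0.001,0.168,0,0,0,1]
  ]
}}

```text
clock: 3.0
tool_pos: [0.4592, -0.0106, 0.0924]
ee_rot: [[0.981, 0.192, 0.001], [0.192, -0.981, 0.002], [0.002, -0.001, -1.0]]
wrist_force: [0.3, -0.8, 0.0]
grip_width: 0.0479
```

{"name": "step_arm", "arguments": {
  "series": [
    [0,0,0,0,0,0,1],
    [0,0,0,0,0,0,1],
    [0,0,0,0,0,0,1],
    [0,0,0,0,0,0,1],
    [0,0,-0.02,0,0,0,1],
    [0,0,-0.05,0,0,0,1],
    [0,0,-0.08,0,0,0,1],
    [0,0,-0.08,0,0,0,1]
  ]
}}

```text
clock: 3.8
tool_pos: [0.461, -0.0108, 0.1754]
ee_rot: [[0.981, 0.192, 0.007], [0.192, -0.981, 0.003], [0.008, -0.002, -1.0]]
wrist_force: [0.5, 0.6, -0.6]
grip_width: 0.0301
```

```bash
python3 - <<'E'
from h import *
to(.642,-.226,.18,-90.7)
shot('wrist','w2')
E
```

```text
t 3.8 shift [ 0.1365  0.2459 -0.0039] turn [ -0.5  -0.2 101.7] q [-0.49  0.33  0.46  2.19 -0.24  0.65  0.32] w 0.0301 F [ 0.5  0.6 -0.6] p [ 0.461  -0.0108  0.1754]
```

View pics/w2.png

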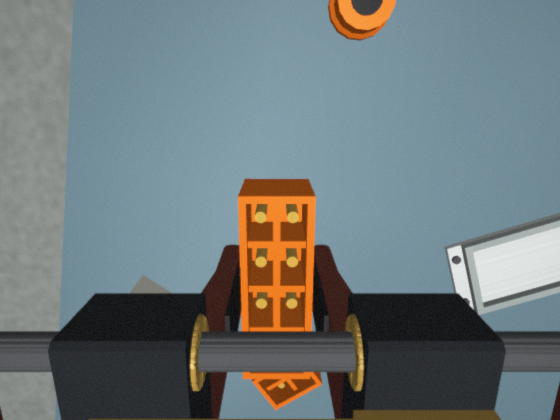

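{"name": "step_arm", "arguments": {
  "series": [
    [0.012,0.025,-0.005,0,0,8,1],
    [0.025,0.05,-0.015,0,0,16,1],
    [0.038,0.075,-0.025,0,0,24,1],
    [0.052,0.1,-0.025,0,0,32,1],
    [0.066,0.125,-0.025,0,0,40,1],
    [0.08,0.15,-0.025,0,0,48,1],
    [0.094,0.175,-0.025,0,0,56,1],
    [0.108,0.2,-0.025,0,0,64,1]
  ]
}}

```text
clock: 4.65
tool_pos: [0.6044, -0.1867, 0.1972]
ee_rot: [[0.599, -0.801, 0.003], [-0.801, -0.599, 0.003], [-0.001, -0.004, -1.0]]
wrist_force: [0.5, -0.8, -1.2]
grip_width: 0.03
```

```bash
python3 - <<'E'
from h import *
to(.6435,-.227,.18,-90.7)
c=optics.camera_info('wrist')
shot('wrist','w3')
c=optics.camera_info('top'); im,d=shot('top','top1')
for q in ('nest_short','nest_medium','nest_long'):
    e=spotter.silhouettes('top',q)[0]; print(q,e['p'],rect(rays(e['region'],.005,c)))
E
```

```text
t 4.65 shift [ 0.0557 -0.0071  0.0171] turn [-0.2  0.1 37.5] q [-0.3   0.62  0.72  1.79 -0.51  0.92 -0.29] w 0.03 F [ 0.5 -0.8 -1.2] p [ 0.6044 -0.1867  0.1972]
nest_short 0.82 (array([651.1, 242. ]), array([61.5, 88.1]), 174.2)
nest_medium 0.63 (array([647.7, -11.7]), array([ 58.2, 109.3]), 28.1)Traceback (most recent call last):
  File "<stdin>", line 7, in <module>
IndexError: list index out of range
```

View pics/w3.png

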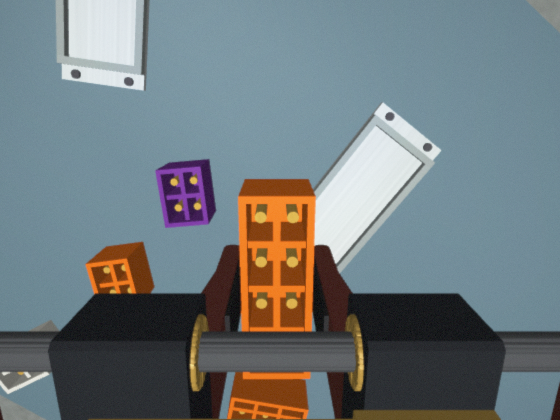

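{"name": "step_arm", "arguments": {
  "series": [
    [0.008,-0.001,0,0,0,8,1],
    [0.016,-0.003,0,0,0,16,1],
    [0.025,-0.005,0,0,0,24,1],
    [0.04,-0.007,0,0,0,32,1],
    [0.055,-0.008,0,0,0,37.5,1],
    [0.055,-0.008,0,0,0,37.5,1],
    [0.055,-0.008,0,0,0,37.5,1],
    [0.055,-0.008,0,0,0,37.5,1]
  ]
}}

```text
clock: 5.7
tool_pos: [0.6423, -0.2233, 0.1972]
ee_rot: [[-0.003, -1.0, 0.002], [-1.0, 0.003, 0.005], [-0.005, -0.002, -1.0]]
wrist_force: [-0.2, -0.0, -1.6]
grip_width: 0.0296
```

```bash
python3 - <<'E'
from h import *
to(.646,-.227,.13,-90.7)
c=optics.camera_info('wrist')
im,d=shot('wrist','w4')
W=world('wrist',d,c)
P=W.reshape(-1,3)
# held insert top
hsv=cv2.cvtColor(im,cv2.COLOR_BGR2HSV)
m=(hsv[...,0]<15)&(hsv[...,1]>120)&(W[...,2]>.08); print('held',m.sum(),np.round(np.percentile(W[m],[2,50,98],axis=0),4))
m=(hsv[...,1]<60)&(hsv[...,2]>120)&(abs(W[...,2]-.006)<.009)
n,l,s,ce=cv2.connectedComponentsWithStats(m.astype(np.uint8))
for i in range(1,n):
    if s[i,4]>800: print(np.round(ce[i]),s[i],rect(rays(l==i,.005,c)))
E
```

```text
t 5.7 shift [ 0.0041 -0.0036  0.0671] turn [-0.1  0.3  0.5] q [-0.31  0.76  0.86  1.67 -0.66  1.03 -0.8 ] w 0.0296 F [-0.2 -0.  -1.6] p [ 0.6423 -0.2233  0.1972]
held 14677 [[ 0.5987 -0.2463  0.1068]
 [ 0.652  -0.2237  0.1341]
 [ 0.6804 -0.2015  0.1986]]
[350.  98.] [  181     0   330   245 40862] (array([ 693.7, -270.7]), array([170.5, 223. ]), 89.9)
[ 24. 222.] [   0  153   75  119 4173] (array([628.9, -18.2]), array([64.3, 78.9]), 34.9)
```

View pics/w4.png

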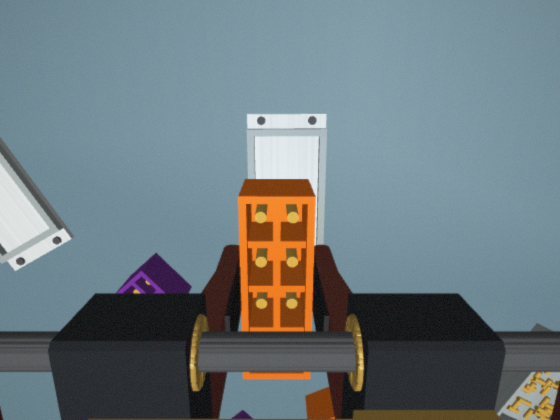

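```bash
python3 - <<'E'
from h import *
c=optics.camera_info('wrist')
u=np.array([248,326,247,326.5]);v=np.array([114,114,128,128.]); print(np.round(rays((v,u),.005,c),4))
u=np.array([255,318]);v=np.array([136,136.]); print('inner floor',np.round(rays((v,u),.005,c),4))
u=np.array([248,326,248,325]);v=np.array([129,129,215,215.]); print('rim top outer',np.round(rays((v,u),.011,c),4))
im=cv2.imread('pics/w4.png'); cv2.imwrite('pics/w4c.png',cv2.resize(im[90:390,200:380],None,fx=3,fy=2,interpolation=cv2.INTER_CUBIC))
# insert top corners far edge at known height
u=np.array([239,315.,240,313]);v=np.array([196,196.,378,378]); h=.1972-.092+.034; print('held top',h,np.round(rays((v,u),h,c),4))
E
```

```text
[[ 0.7068 -0.2032  0.005 ]
 [ 0.7066 -0.2582  0.005 ]
 [ 0.6971 -0.2022  0.005 ]
 [ 0.6969 -0.2589  0.005 ]]
inner floor [[ 0.6914 -0.2078  0.005 ]
 [ 0.6913 -0.253   0.005 ]]
rim top outer [[ 0.6968 -0.2034  0.011 ]
 [ 0.6966 -0.2578  0.011 ]
 [ 0.634  -0.2019  0.011 ]
 [ 0.6339 -0.2591  0.011 ]]
held top 0.1392 [[ 0.6808 -0.2094  0.1392]
 [ 0.6807 -0.2385  0.1392]
 [ 0.5977 -0.2073  0.1392]
 [ 0.5977 -0.2396  0.1392]]
```

View pics/w4c.png

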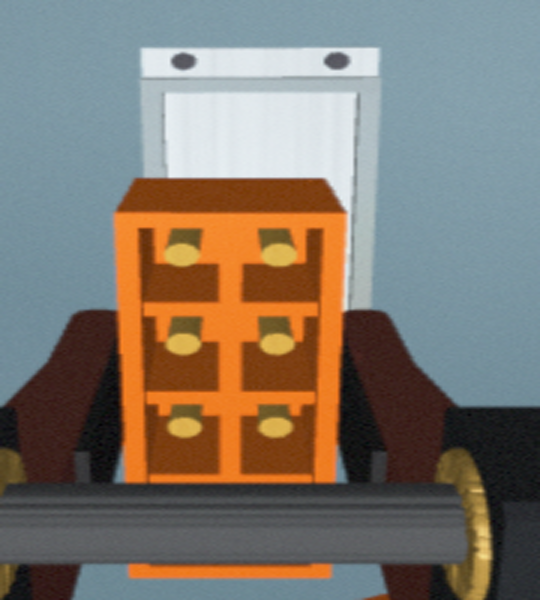

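{"name": "step_arm", "arguments": {
  "series": [
    [0.007,-0.0025,0.01,0,0.3,0.5,1],
    [0.007,-0.0025,0.03,0,0.3,0.5,1],
    [0.007,-0.0025,0.05,0,0.3,0.5,1],
    [0.007,-0.0025,0.065,0,0.3,0.5,1],
    [0.007,-0.0025,0.075,0,0.3,0.5,1],
    [0.007,-0.0025,0.083,0,0.3,0.5,1],
    [0.007,-0.0025,0.083,0,0.3,0.5,1],
    [0.007,-0.0025,0.083,0,0.3,0.5,1]
  ]
}}

```text
clock: 6.55
tool_pos: [0.6453, -0.2303, 0.1146]
ee_rot: [[-0.012, -1.0, 0.002], [-1.0, 0.012, -0.001], [0.001, -0.002, -1.0]]
wrist_force: [0.8, -0.4, -1.3]
grip_width: 0.0296
```

```bash
python3 - <<'E'
from h import *
to(.6446,-.2305,.0975,-90.5)
E
```

```text
t 6.55 shift [0.0002 0.0007 0.0171] turn [-0.1 -0.  -0.2] q [-0.25  0.85  0.79  1.7  -0.74  0.91 -0.74] w 0.0296 F [ 0.8 -0.4 -1.3] p [ 0.6453 -0.2303  0.1146]
```

{"name": "step_arm", "arguments": {
  "series": [
    [0,0.0005,0.005,0,0,0,1],
    [0,0.0005,0.01,0,0,0,1],
    [0,0.0005,0.013,0,0,0,1],
    [0,0.0005,0.015,0,0,0,1],
    [0,0.0005,0.0165,0,0,0,1],
    [0,0.0005,0.017,0,0,0,1],
    [0,0.0005,0.017,0,0,0,1],
    [0,0.0005,0.017,0,0,0,1]
  ]
}}

```text
clock: 7.35
tool_pos: [0.6448, -0.2302, 0.0983]
ee_rot: [[-0.012, -1.0, 0.003], [-1.0, 0.012, -0.0], [0.0, -0.003, -1.0]]
wrist_force: [-1.6, 2.2, 5.1]
grip_width: 0.0297
```

{"name": "step_arm", "arguments": {
  "series": [
    [0,0,0,0,0,0,-0.1],
    [0,0,0,0,0,0,-0.1],
    [0,0,0,0,0,0,-0.1],
    [0,0,0,0,0,0,-0.1],
    [0,0,-0.02,0,0,0,-0.1],
    [0,0,-0.06,0,0,0,-0.1],
    [0,0,-0.1,0,0,0,-0.1],
    [0,0,-0.14,0,0,0,-0.1]
  ]
}}

```text
clock: 8.15
tool_pos: [0.6442, -0.2306, 0.2413]
ee_rot: [[-0.013, -1.0, 0.003], [-1.0, 0.013, -0.001], [0.001, -0.003, -1.0]]
wrist_force: [0.4, 0.4, -0.1]
grip_width: 0.048
```

```bash
python3 - <<'E'
from h import *
to(.49,-.122,.26,-45)
c=optics.camera_info('wrist')
im,d=shot('wrist','w5'); W=world('wrist',d,c)
hsv=cv2.cvtColor(im,cv2.COLOR_BGR2HSV)
m=(hsv[...,0]<15)&(hsv[...,1]>120)&(abs(W[...,2]-.037)<.006); m[300:]=0
print(m.sum(),rect(W[m]),np.median(W[m][:,2]))
E
```

```text
t 8.15 shift [-0.1066  0.1555 -0.0192] turn [ -0.2  -0.1 -45.7] q [-0.32  0.72  0.91  1.63 -0.62  1.1  -0.83] w 0.048 F [ 0.4  0.4 -0.1] p [ 0.6442 -0.2306  0.2413]
1962 (array([ 640.9, -230.7]), array([29.7, 84.3]), 179.3) 0.03809705447851487
```

View pics/w5.png

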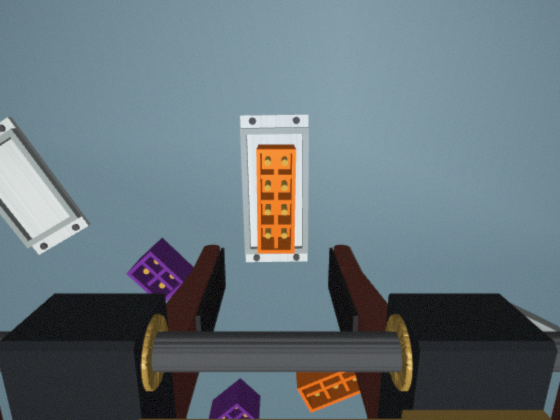

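Long insert is seated, seen at (276,200) centred inside its rim. Next is the short one.

{"name": "step_arm", "arguments": {
  "series": [
    [-0.02,0.03,-0.01,0,0,-8,-0.1],
    [-0.04,0.055,-0.019,0,0,-16,-0.1],
    [-0.06,0.08,-0.019,0,0,-24,-0.2],
    [-0.078,0.11,-0.019,0,0,-32,-0.2],
    [-0.095,0.135,-0.019,0,0,-40,-0.2],
    [-0.1065,0.1555,-0.019,0,0,-45.7,-0.2],
    [-0.1065,0.1555,-0.019,0,0,-45.7,-0.2],
    [-0.1065,0.1555,-0.019,0,0,-45.7,-0.2]
  ]
}}

```text
clock: 9.0
tool_pos: [0.4925, -0.1242, 0.2663]
ee_rot: [[0.705, -0.709, 0.014], [-0.709, -0.705, -0.003], [0.012, -0.008, -1.0]]
wrist_force: [0.5, -1.4, 0.3]
grip_width: 0.0525
```

```bash
cat >> h.py <<'E'
def look(fn,zc=.034,tol=.004):
    c=optics.camera_info('wrist'); im,d=shot('wrist',fn); W=world('wrist',d,c)
    hsv=cv2.cvtColor(im,cv2.COLOR_BGR2HSV)
    m=(hsv[...,0]<15)&(hsv[...,1]>120)&(hsv[...,2]>60)
    n,l,s,ce=cv2.connectedComponentsWithStats(m.astype(np.uint8))
    for i in range(1,n):
        if s[i,4]<200: continue
        k=(l==i); t=k&(abs(W[...,2]-zc)<tol)
        if t.sum()>50: print(np.round(ce[i]),s[i,4],'top pts',t.sum(), rect(W[t]),np.round(np.median(W[t][:,2]),4))
    return im,W,c
E
python3 - <<'E'
from h import *
to(.49,-.122,.26,-45)
look('w6')
E
```

```text
t 9.0 shift [-0.0035  0.0003  0.0063] turn [-0.5 -0.7 -0.2] q [-0.58  0.32  0.86  2.04 -0.31  0.9  -0.34] w 0.0525 F [ 0.5 -1.4  0.3] p [ 0.4925 -0.1242  0.2663]
[485. 152.] 5204 top pts 1908 (array([ 640.8, -230.5]), array([30.7, 84.4]), 179.1) 0.0343
[272. 191.] 1607 top pts 645 (array([ 490.2, -124.9]), array([29.8, 40.4]), 44.1) 0.0341
[336. 318.] 320 top pts 106 (array([ 442.8, -258.8]), array([10.7, 19. ]), 61.8) 0.0338
```

View pics/w6.png

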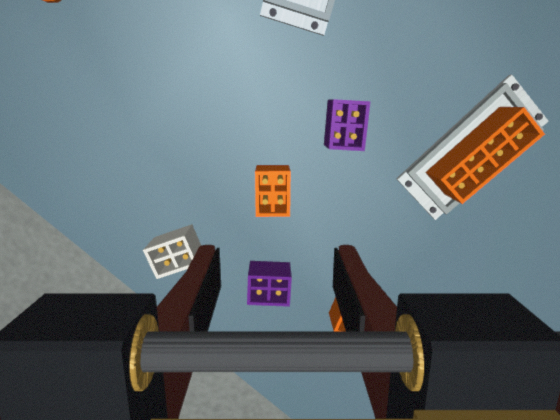

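Candidates for the short insert: orange (272,191), purple (348,125) and (269,285), white (173,253). The orange 2x2-well block is the one meant by colour, and it measures 40 x 30 mm.

```bash
python3 - <<'E'
from h import *
im=cv2.imread('pics/w6.png'); cv2.imwrite('pics/w6c.png',cv2.resize(im[90:310,140:380],None,fx=2.5,fy=2.5))
to(.4902,-.1249,.092,-46)
E
```

```text
t 9.05 shift [-0.004   0.0035  0.1742] turn [-0.4 -0.7  0.8] q [-0.58  0.32  0.86  2.04 -0.31  0.9  -0.34] w 0.0525 F [0.5 0.1 0.3] p [ 0.493  -0.1245  0.2662]
```

View pics/w6c.png

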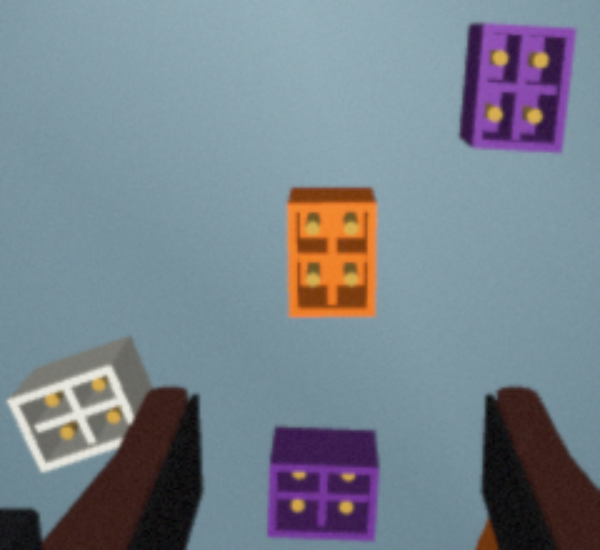

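The crop confirms it: orange 2x2 block at crop (332,252), with the purple and white ones clear of the jaws.

{"name": "step_arm", "arguments": {
  "series": [
    [-0.002,0.002,0.04,-0.4,-0.7,0.8,-0.2],
    [-0.004,0.0035,0.08,-0.4,-0.7,0.8,-0.2],
    [-0.004,0.0035,0.115,-0.4,-0.7,0.8,-0.2],
    [-0.004,0.0035,0.14,-0.4,-0.7,0.8,-0.2],
    [-0.004,0.0035,0.16,-0.4,-0.7,0.8,-0.2],
    [-0.004,0.0035,0.174,-0.4,-0.7,0.8,-0.2],
    [-0.004,0.0035,0.174,-0.4,-0.7,0.8,-0.2],
    [-0.004,0.0035,0.174,-0.4,-0.7,0.8,-0.2]
  ]
}}

```text
clock: 9.85
tool_pos: [0.4908, -0.1255, 0.0925]
ee_rot: [[0.694, -0.72, 0.001], [-0.72, -0.694, -0.001], [0.001, -0.001, -1.0]]
wrist_force: [0.6, -0.7, -0.3]
grip_width: 0.0526
```

{"name": "step_arm", "arguments": {
  "series": [
    [0,0,0,0,0,0,1],
    [0,0,0,0,0,0,1],
    [0,0,0,0,0,0,1],
    [0,0,0,0,0,0,1],
    [0,0,-0.02,0,0,0,1],
    [0,0,-0.06,0,0,0,1],
    [0,0,-0.1,0,0,0,1],
    [0,0,-0.1,0,0,0,1]
  ]
}}

```text
clock: 10.65
tool_pos: [0.4928, -0.1263, 0.1966]
ee_rot: [[0.694, -0.72, 0.009], [-0.72, -0.694, -0.001], [0.007, -0.006, -1.0]]
wrist_force: [-0.2, 0.1, -0.7]
grip_width: 0.0297
```

```bash
python3 - <<'E'
from h import *
to(.651,.242,.2,83.5)
to(.651,.242,.2,-96.5)
E
```

```text
t 10.65 shift [-0.1554 -0.3695 -0.0023] turn [   0.2   -0.6 -129.6] q [-0.49  0.44  0.78  2.09 -0.44  0.77 -0.24] w 0.0297 F [-0.2  0.1 -0.7] p [ 0.4928 -0.1263  0.1966]
t 10.65 shift [-0.1554 -0.3695 -0.0023] turn [-0.5 -0.2 50.4] q [-0.49  0.44  0.78  2.09 -0.44  0.77 -0.24] w 0.0297 F [-0.2  0.1 -0.7] p [ 0.4928 -0.1263  0.1966]
```

{"name": "step_arm", "arguments": {
  "series": [
    [-0.018,-0.042,-0.002,0,0,6,1],
    [-0.036,-0.084,-0.002,0,0,12,1],
    [-0.054,-0.128,-0.002,0,0,18,1],
    [-0.072,-0.17,-0.002,0,0,24,1],
    [-0.09,-0.214,-0.002,0,0,30,1],
    [-0.108,-0.257,-0.002,0,0,36,1],
    [-0.126,-0.3,-0.002,0,0,42,1],
    [-0.144,-0.342,-0.002,0,0,48,1]
  ]
}}

```text
clock: 11.45
tool_pos: [0.6391, 0.217, 0.1985]
ee_rot: [[-0.074, -0.997, 0.007], [-0.997, 0.074, -0.001], [0.0, -0.008, -1.0]]
wrist_force: [1.0, -1.0, -0.8]
grip_width: 0.0297
```

```bash
python3 - <<'E'
from h import *
to(.651,.242,.2,-96.5)
E
```

```text
t 11.45 shift [-0.0258 -0.0101 -0.0014] turn [-0.4 -0.   2.2] q [-1.02  0.78  0.94  1.69 -0.71  1.04 -1.48] w 0.0297 F [ 1.  -1.  -0.8] p [0.6391 0.217  0.1985]
```

{"name": "step_arm", "arguments": {
  "series": [
    [-0.015,-0.006,0,-0.4,0,2.2,1],
    [-0.0255,-0.01,0,-0.4,0,2.2,1],
    [-0.0255,-0.01,0,-0.4,0,2.2,1],
    [-0.0255,-0.01,0,-0.4,0,2.2,1],
    [-0.0255,-0.01,0,-0.4,0,2.2,1],
    [-0.0255,-0.01,0,-0.4,0,2.2,1],
    [-0.0255,-0.01,0,-0.4,0,2.2,1],
    [-0.0255,-0.01,0,-0.4,0,2.2,1]
  ]
}}

```text
clock: 12.25
tool_pos: [0.6509, 0.2413, 0.1987]
ee_rot: [[-0.113, -0.994, 0.001], [-0.994, 0.113, 0.0], [-0.0, -0.001, -1.0]]
wrist_force: [0.9, 0.9, -0.1]
grip_width: 0.0298
```

```bash
python3 - <<'E'
from h import *
to(.651,.242,.2,-96.5)
im,W,c=look('w7',.140,.01)
cv2.imwrite('pics/w7c.png',cv2.resize(im[80:380,200:380],None,fx=3,fy=2,interpolation=cv2.INTER_CUBIC))
E
```

```text
t 12.25 shift [-0.0007 -0.0001 -0.0013] turn [-0.  0.  0.] q [-1.02  0.81  0.94  1.64 -0.73  1.08 -1.55] w 0.0298 F [ 0.9  0.9 -0.1] p [0.6509 0.2413 0.1987]
[276. 273.] 7497 top pts 4596 (array([650.4, 241. ]), array([32.6, 41.4]), 173.2) 0.1384
```

View pics/w7.png

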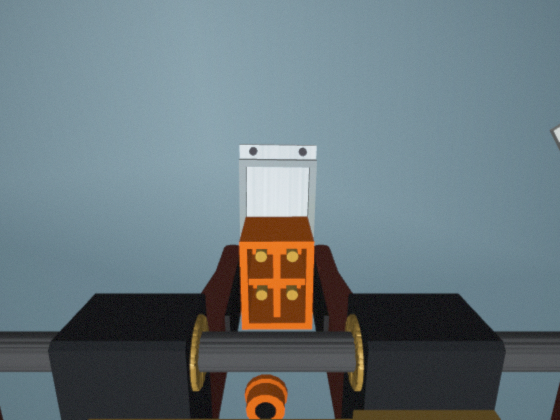

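View pics/w7c.png

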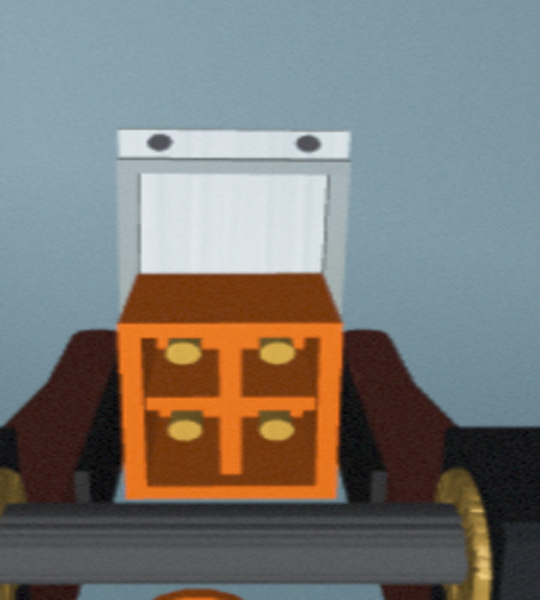

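```bash
python3 - <<'E'
from h import *
c=optics.camera_info('wrist')
P=rays((np.array([145.5,145.7]),np.array([239,316.7])),.005,c); Q=rays((np.array([167,166.8]),np.array([246.3,308.5])),.005,c)
for A,h in((P,.043),(Q,.028)):
    e=A[0]-A[1]; L=np.linalg.norm(e); e/=L; ax=np.array([e[1],-e[0],0]); print(L,e,A.mean(0)-h*ax,np.degrees(np.arctan2(ax[1],ax[0])))
E
```

```text
0.0563537400032549 [0.11546671 0.99331135 0.        ] [0.64944702 0.24005409 0.005     ] -6.630544957454689
0.04581505254386078 [0.10972168 0.99396235 0.        ] [0.64887577 0.24023772 0.005     ] -6.299271913407486
```

{"name": "step_arm", "arguments": {
  "series": [
    [0.001,0.001,0.02,0,0,0,1],
    [0.001,0.001,0.04,0,0,0,1],
    [0.001,0.001,0.06,0,0,0,1],
    [0.001,0.001,0.075,0,0,0,1],
    [0.001,0.001,0.083,0,0,0,1],
    [0.001,0.001,0.09,0,0,0,1],
    [0.001,0.001,0.09,0,0,0,1],
    [0.001,0.001,0.09,0,0,0,1]
  ]
}}

```text
clock: 13.1
tool_pos: [0.6502, 0.2406, 0.1092]
ee_rot: [[-0.113, -0.994, 0.001], [-0.994, 0.113, 0.0], [-0.0, -0.001, -1.0]]
wrist_force: [0.1, 0.3, 0.0]
grip_width: 0.0298
```

```bash
python3 - <<'E'
from h import *
to(.6497,.2403,.0979,-96.5)
E
```

```text
t 13.1 shift [0.0003 0.0005 0.0113] turn [-0.1  0.   0. ] q [-0.98  0.91  0.85  1.68 -0.82  0.95 -1.5 ] w 0.0298 F [0.1 0.3 0. ] p [0.6502 0.2406 0.1092]
```

```bash
python3 - <<'E'
from h import *
to(.6497,.2403,.0979,-96.5)
E
```

```text
t 13.1 shift [0.0003 0.0005 0.0113] turn [-0.1  0.   0. ] q [-0.98  0.91  0.85  1.68 -0.82  0.95 -1.5 ] w 0.0298 F [0.1 0.3 0. ] p [0.6502 0.2406 0.1092]
```

State unchanged: short insert held about 11 mm above its seat. I'm lowering it the rest of the way.

{"name": "step_arm", "arguments": {
  "series": [
    [0,0.0005,0.004,0,0,0,1],
    [0,0.0005,0.007,0,0,0,1],
    [0,0.0005,0.009,0,0,0,1],
    [0,0.0005,0.01,0,0,0,1],
    [0,0.0005,0.011,0,0,0,1],
    [0,0.0005,0.0115,0,0,0,1],
    [0,0.0005,0.0115,0,0,0,1],
    [0,0.0005,0.0115,0,0,0,1]
  ]
}}

```text
clock: 13.9
tool_pos: [0.6498, 0.2406, 0.0982]
ee_rot: [[-0.113, -0.994, 0.001], [-0.994, 0.113, 0.001], [-0.001, -0.001, -1.0]]
wrist_force: [-2.7, 0.4, 6.7]
grip_width: 0.0299
```

{"name": "step_arm", "arguments": {
  "series": [
    [0,0,0,0,0,0,-0.1],
    [0,0,0,0,0,0,-0.1],
    [0,0,0,0,0,0,-0.1],
    [0,0,0,0,0,0,-0.1],
    [0,0,-0.02,0,0,0,-0.1],
    [0,0,-0.06,0,0,0,-0.1],
    [0,0,-0.1,0,0,0,-0.1],
    [0,0,-0.14,0,0,0,-0.1]
  ]
}}

```text
clock: 14.7
tool_pos: [0.6496, 0.2401, 0.2412]
ee_rot: [[-0.113, -0.994, 0.002], [-0.994, 0.113, 0.0], [-0.001, -0.002, -1.0]]
wrist_force: [0.6, -0.4, -0.8]
grip_width: 0.0481
```

```bash
python3 - <<'E'
from h import *
to(.463,-.279,.26,26)
to(.463,-.279,.26,-154)
look('w8',.039,.005)
E
```

```text
t 14.7 shift [ 0.5369  0.1265 -0.0194] turn [-1.000e-01 -1.000e-01 -1.225e+02] q [-1.04  0.77  0.98  1.61 -0.69  1.14 -1.58] w 0.0481 F [ 0.6 -0.4 -0.8] p [0.6496 0.2401 0.2412]
t 14.7 shift [ 0.5369  0.1265 -0.0194] turn [-0.1  0.1 57.5] q [-1.04  0.77  0.98  1.61 -0.69  1.14 -1.58] w 0.0481 F [ 0.6 -0.4 -0.8] p [0.6496 0.2401 0.2412]
[276. 196.] 1882 top pts 862 (array([649.4, 239.9]), array([30. , 40.1]), 173.6) 0.0387
```

View pics/w8.png

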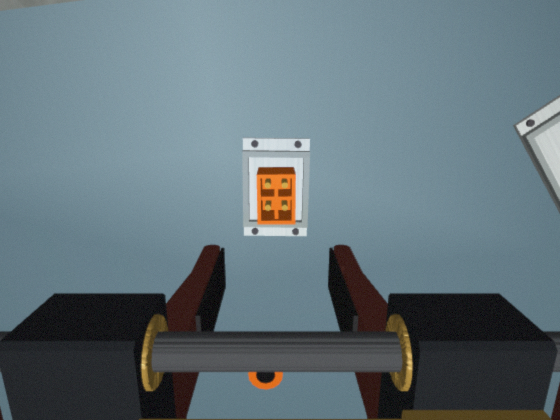

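Short insert is seated, seen at (276,196). Moving on to the medium one.

{"name": "step_arm", "arguments": {
  "series": [
    [0.035,0.008,-0.01,0,0,-8,-0.2],
    [0.07,0.016,-0.019,0,0,-16,-0.2],
    [0.105,0.025,-0.019,0,0,-24,-0.2],
    [0.14,0.033,-0.019,0,0,-32,-0.2],
    [0.175,0.041,-0.019,0,0,-40,-0.2],
    [0.21,0.05,-0.019,0,0,-48,-0.2],
    [0.245,0.058,-0.019,0,0,-56,-0.2],
    [0.28,0.066,-0.019,0,0,-64,-0.2]
  ]
}}

```text
clock: 15.55
tool_pos: [0.5545, -0.0327, 0.2668]
ee_rot: [[0.846, -0.533, 0.013], [-0.534, -0.846, 0.004], [0.009, -0.01, -1.0]]
wrist_force: [0.9, -0.1, -0.8]
grip_width: 0.0527
```

```bash
python3 - <<'E'
from h import *
to(.463,-.279,.26,26)
E
```

```text
t 15.55 shift [0.054  0.2571 0.0047] turn [ -0.3  -0.8 -58.2] q [-0.67  0.4   0.8   1.93 -0.36  0.95 -0.27] w 0.0527 F [ 0.9 -0.1 -0.8] p [ 0.5545 -0.0327  0.2668]
```

{"name": "step_arm", "arguments": {
  "series": [
    [0.008,0.036,0.005,0,0,-8,-0.2],
    [0.016,0.072,0.005,0,0,-16,-0.2],
    [0.024,0.108,0.005,0,0,-24,-0.2],
    [0.032,0.146,0.005,0,0,-32,-0.2],
    [0.04,0.184,0.005,0,0,-40,-0.2],
    [0.047,0.222,0.005,0,0,-48,-0.2],
    [0.054,0.257,0.005,-0.3,-0.8,-56,-0.2],
    [0.054,0.257,0.005,-0.3,-0.8,-58.2,-0.2]
  ]
}}

```text
clock: 16.35
tool_pos: [0.4599, -0.2849, 0.2613]
ee_rot: [[0.901, 0.433, 0.0], [0.433, -0.901, -0.004], [-0.001, 0.003, -1.0]]
wrist_force: [0.3, 0.6, -0.8]
grip_width: 0.0528
```

```bash
python3 - <<'E'
from h import *
look('w9')
to(.463,-.279,.26,26)
E
```

```text
[282. 186.] 2405 top pts 913 (array([ 462.3, -281.8]), array([30. , 61.9]), 115.2) 0.0341
[490. 222.] 3523 top pts 1220 (array([ 640.8, -230.6]), array([28.8, 85.4]), 179.3) 0.0343
t 16.4 shift [ 0.0031 -0.0024  0.001 ] turn [ 0.1  0.  -0.2] q [-0.06  0.34  0.61  1.95 -0.24  0.92  1.12] w 0.0523 F [1.  0.5 0.3] p [ 0.4612 -0.2825  0.261 ]
```

View pics/w9.png

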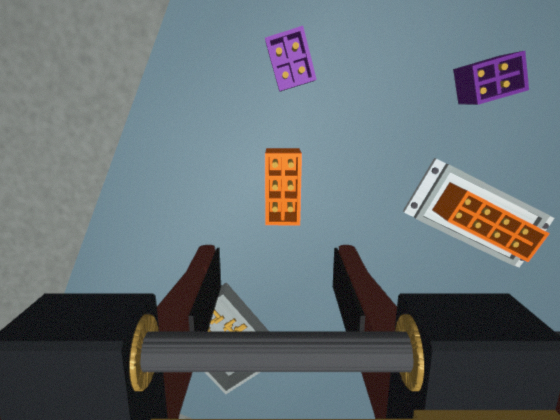

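The medium insert is the orange 2x3-well block at (282,186), measured 62 x 30 mm. Nothing is near the jaws, so I'm descending.

{"name": "step_arm", "arguments": {
  "series": [
    [0.0015,0,0.035,0,0,0.5,-0.2],
    [0.0015,0,0.075,0,0,0.5,-0.2],
    [0.0015,0,0.11,0,0,0.5,-0.2],
    [0.0015,0,0.138,0,0,0.5,-0.2],
    [0.0015,0,0.157,0,0,0.5,-0.2],
    [0.0015,0,0.169,0,0,0.5,-0.2],
    [0.0015,0,0.169,0,0,0.5,-0.2],
    [0.0015,0,0.169,0,0,0.5,-0.2]
  ]
}}

```text
clock: 17.2
tool_pos: [0.4632, -0.2824, 0.0928]
ee_rot: [[0.904, 0.427, 0.001], [0.427, -0.904, -0.003], [0.0, 0.003, -1.0]]
wrist_force: [0.6, 0.2, 1.1]
grip_width: 0.0528
```

{"name": "step_arm", "arguments": {
  "series": [
    [0,0,0,0,0,0,1],
    [0,0,0,0,0,0,1],
    [0,0,0,0,0,0,1],
    [0,0,0,0,0,0,1],
    [0,0,-0.02,0,0,0,1],
    [0,0,-0.06,0,0,0,1],
    [0,0,-0.1,0,0,0,1],
    [0,0,-0.1,0,0,0,1]
  ]
}}

```text
clock: 18.0
tool_pos: [0.465, -0.2838, 0.1973]
ee_rot: [[0.904, 0.427, 0.009], [0.427, -0.904, -0.006], [0.006, 0.009, -1.0]]
wrist_force: [0.5, 0.3, -0.9]
grip_width: 0.0297
```

```bash
python3 - <<'E'
from h import *
to(.647,-.0115,.2,-61.5)
E
```

```text
t 18.0 shift [ 0.2808 -0.1686 -0.0026] turn [ 0.2 -0.6 86.8] q [-0.01  0.44  0.57  2.   -0.33  0.78  1.19] w 0.0297 F [ 0.5  0.3 -0.9] p [ 0.465  -0.2838  0.1973]
```

{"name": "step_arm", "arguments": {
  "series": [
    [0.025,-0.015,-0.002,0,0,8,1],
    [0.05,-0.03,-0.002,0,0,16,1],
    [0.075,-0.045,-0.002,0,0,24,1],
    [0.1,-0.06,-0.002,0,0,32,1],
    [0.125,-0.075,-0.002,0,0,40,1],
    [0.15,-0.09,-0.002,0,0,48,1],
    [0.175,-0.105,-0.002,0,0,56,1],
    [0.2,-0.12,-0.002,0,0,64,1]
  ]
}}

```text
clock: 18.8
tool_pos: [0.5948, -0.0886, 0.1983]
ee_rot: [[0.776, -0.63, 0.008], [-0.63, -0.776, -0.006], [0.01, -0.001, -1.0]]
wrist_force: [-0.0, -0.4, -0.8]
grip_width: 0.0298
```

```bash
python3 - <<'E'
from h import *
to(.647,-.0115,.2,-61.5)
E
```

```text
t 18.8 shift [-0.008  -0.0928 -0.0017] turn [-0.1 -0.5 22.4] q [-0.56  0.61  0.84  1.88 -0.57  0.9  -0.12] w 0.0298 F [-0.  -0.4 -0.8] p [ 0.5948 -0.0886  0.1983]
```

{"name": "step_arm", "arguments": {
  "series": [
    [-0.002,-0.03,-0.002,0,-0.5,8,1],
    [-0.005,-0.06,-0.002,0,-0.5,16,1],
    [-0.008,-0.093,-0.002,0,-0.5,22.4,1],
    [-0.008,-0.093,-0.002,0,-0.5,22.4,1],
    [-0.008,-0.093,-0.002,0,-0.5,22.4,1],
    [-0.008,-0.093,-0.002,0,-0.5,22.4,1],
    [-0.008,-0.093,-0.002,0,-0.5,22.4,1],
    [-0.008,-0.093,-0.002,0,-0.5,22.4,1]
  ]
}}

```text
clock: 19.6
tool_pos: [0.6467, -0.0125, 0.2005]
ee_rot: [[0.476, -0.879, 0.002], [-0.879, -0.476, 0.001], [-0.0, -0.003, -1.0]]
wrist_force: [0.6, 1.1, -0.1]
grip_width: 0.0299
```

```bash
python3 - <<'E'
from h import *
to(.647,-.0115,.2,-61.5)
im,W,c=look('w10',.140,.01)
cv2.imwrite('pics/w10c.png',cv2.resize(im[80:380,200:380],None,fx=3,fy=2,interpolation=cv2.INTER_CUBIC))
E
```

```text
t 19.6 shift [-0.0008 -0.0007  0.0005] turn [-0.2  0.  -0.1] q [-0.69  0.73  0.92  1.76 -0.68  1.01 -0.58] w 0.0299 F [ 0.6  1.1 -0.1] p [ 0.6467 -0.0125  0.2005]
[276. 262.] 9055 top pts 5363 (array([647.2, -11.3]), array([33.8, 60.5]), 28.2) 0.1374
```

View pics/w10c.png

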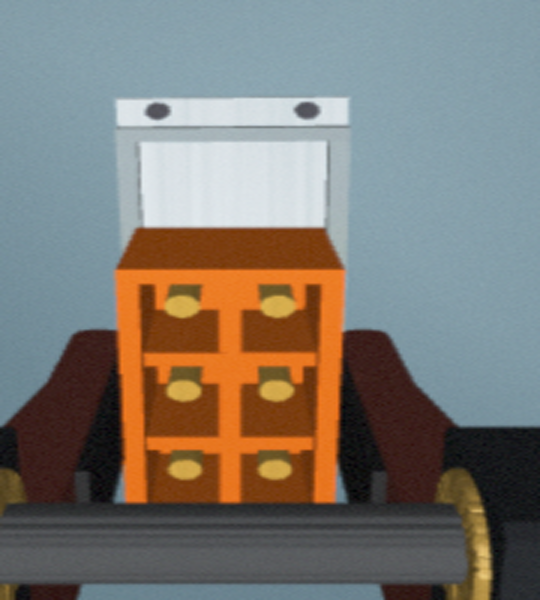

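```bash
python3 - <<'E'
from h import *
c=optics.camera_info('wrist'); o=robot.get_obs(); p=np.array(o['tool_pos']); ty=np.array(o['ee_rot'])[:,1]
P=rays((np.array([129.7,129.]),np.array([238.5,316.7])),.005,c); Q=rays((np.array([151.,151]),np.array([246.8,308.5])),.005,c)
for A,h in((P,.054),(Q,.039)):
    e=A[0]-A[1]; L=np.linalg.norm(e); e/=L; ax=-ty*[1,1,0]; print(L,np.degrees(np.arctan2(-e[0],e[1])),A.mean(0)-h*ax)
H=rays((np.array([215.,215]),np.array([239,314.7])),.1417,c); print('held',H.mean(0)+.031*ty,np.linalg.norm(H[0]-H[1]),'tcp',p)
E
```

```text
0.056455400896581326 28.942154996933947 [ 0.64666493 -0.01313287  0.005     ]
0.04523495848531115 28.437072877847292 [ 0.64617437 -0.01345754  0.005     ]
held [ 0.64636431 -0.01242853  0.14161298] 0.029566265712909445 tcp [ 0.64684987 -0.0122508   0.20053695]
```

{"name": "step_arm", "arguments": {
  "series": [
    [0.001,0.0005,0.02,0,0,0,1],
    [0.001,0.0005,0.04,0,0,0,1],
    [0.001,0.0005,0.06,0,0,0,1],
    [0.001,0.0005,0.075,0,0,0,1],
    [0.001,0.0005,0.085,0,0,0,1],
    [0.001,0.0005,0.092,0,0,0,1],
    [0.001,0.0005,0.092,0,0,0,1],
    [0.001,0.0005,0.092,0,0,0,1]
  ]
}}

```text
clock: 20.45
tool_pos: [0.6474, -0.0135, 0.109]
ee_rot: [[0.476, -0.879, 0.003], [-0.879, -0.476, 0.001], [0.0, -0.003, -1.0]]
wrist_force: [0.0, 0.1, -0.7]
grip_width: 0.0299
```

```bash
python3 - <<'E'
from h import *
to(.6468,-.0132,.0979,-61.5)
E
```

```text
t 20.45 shift [-0.0006  0.0005  0.0111] turn [-0.2 -0.  -0.1] q [-0.62  0.83  0.81  1.8  -0.78  0.87 -0.5 ] w 0.0299 F [ 0.   0.1 -0.7] p [ 0.6474 -0.0135  0.109 ]
```

{"name": "step_arm", "arguments": {
  "series": [
    [-0.0005,0.0005,0.004,0,0,0,1],
    [-0.0005,0.0005,0.007,0,0,0,1],
    [-0.0005,0.0005,0.009,0,0,0,1],
    [-0.0005,0.0005,0.01,0,0,0,1],
    [-0.0005,0.0005,0.011,0,0,0,1],
    [-0.0005,0.0005,0.0115,0,0,0,1],
    [-0.0005,0.0005,0.0115,0,0,0,1],
    [-0.0005,0.0005,0.0115,0,0,0,1]
  ]
}}

```text
clock: 21.25
tool_pos: [0.6469, -0.0132, 0.0986]
ee_rot: [[0.476, -0.879, 0.003], [-0.879, -0.476, 0.002], [-0.0, -0.004, -1.0]]
wrist_force: [-2.9, 1.5, 8.8]
grip_width: 0.0303
```

{"name": "step_arm", "arguments": {
  "series": [
    [0,0,0,0,0,0,-0.1],
    [0,0,0,0,0,0,-0.1],
    [0,0,0,0,0,0,-0.1],
    [0,0,0,0,0,0,-0.1],
    [0,0,-0.02,0,0,0,-0.1],
    [0,0,-0.06,0,0,0,-0.1],
    [0,0,-0.1,0,0,0,-0.1],
    [0,0,-0.14,0,0,0,-0.1]
  ]
}}

```text
clock: 22.05
tool_pos: [0.6462, -0.014, 0.2414]
ee_rot: [[0.476, -0.88, 0.004], [-0.88, -0.476, 0.002], [0.0, -0.004, -1.0]]
wrist_force: [1.7, 1.0, 0.1]
grip_width: 0.0481
```

```bash
python3 - <<'E'
from h import *
look('w11',.039,.005); shot('scene','s2')
E
```

```text
[276. 194.] 2760 top pts 1292 (array([646.6, -13. ]), array([29.5, 62. ]), 28.1) 0.0386
[505. 286.] 1886 top pts 643 (array([ 670.4, -230.9]), array([24.9, 32.4]), 88.8) 0.0381
```

View pics/w11.png

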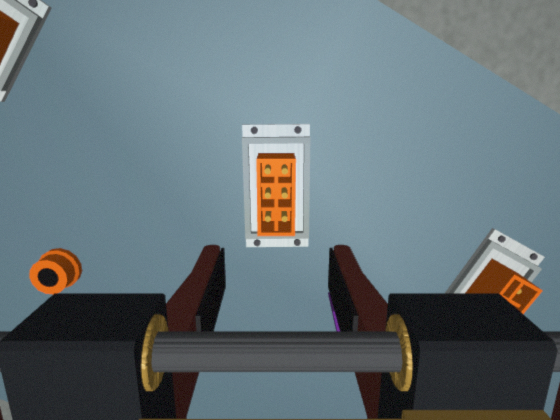

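View pics/s2.png

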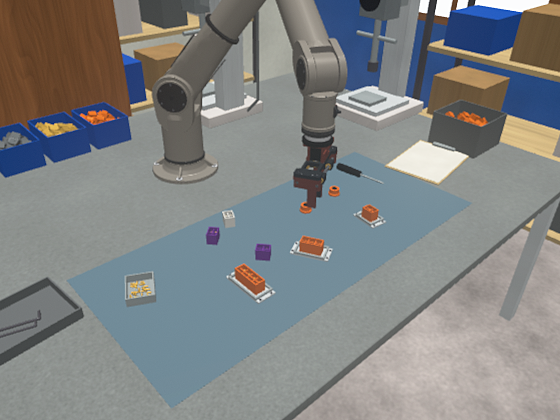

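All three are seated: the medium insert is at wrist pixel (276,194). In the scene view they sit upright at (312,246), (249,280) and (370,213), and the caps, driver and dish look undisturbed. The gripper is clear, so I'm handing in.

```bash
python3 - <<'E'
from h import *
to(.6462,-.014,.2414,-61.5)
print(robot.sign_off())
E
```

```text
t 22.15 shift [-0.0022  0.0019  0.0042] turn [-0.7 -0.3 -0.1] q [-0.71  0.68  0.97  1.73 -0.64  1.07 -0.6 ] w 0.0484 F [ 0.1 -0.6 -0. ] p [ 0.6489 -0.015   0.2456]
the job is handed in; nothing more can be done
None
```

All three orange inserts are in the nests for their lengths, and I handed the job in at 22.15 s of the 74 s allowed. `sign_off` gives no verdict, so these are my own checks.

Each insert was lowered until it touched the pocket floor before release. The wrist camera measured each one just after release:

| Insert | Distance from nest centre | Angle to pocket | Top height above bench (39 mm expected) |
|---|---|---|---|
| Short | under 1 mm | under 1° | 38.7 mm |
| Medium | under 1 mm | under 1° | 38.6 mm |
| Long | about 1 mm | under 1° | 38.1 mm |

- **Bystanders:** in the last scene picture the caps, screwdriver, dish and the purple and white look-alikes look where they started. I checked them by eye only and did not re-measure their positions.
- **Disagreements:** the network found no long nest in the second top picture because the arm was in the way, so I located that nest with the wrist camera. One late wrist reading of the long insert disagreed (centre about 30 mm off) because the gripper hid most of it. An unobstructed wrist view minutes earlier, before the medium insert was picked up, had it on centre.
- **At hand-in:** the gripper was open with nothing in it, about 16 cm above the bench at the fingertips. The arm was still settling by a few millimetres.

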